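# Fit the colour-coded filter capsules to their vacuum stands

## Robot

A 6-joint arm with a two-finger parallel gripper is mounted at the origin on the work surface. World frame = base frame: x ahead of the robot, y to its left, z up, the work surface at z = 0. Lengths are in m, angles in rad, forces in N, time in s.
With the tool pointing down it reaches from about 0.275 to 0.725 m from the base axis. Payload 5.6 kg.
Tool frame: the origin (TCP) lies between the finger pads; the fingertips stand 8 mm ahead of it and the grasp point (between the pads) lies 11 mm behind it; z points along the fingers, y is the line along which they close (so a half turn about z gives the same grasp; the last joint's range is limited). The gripper opens to 85 mm and grips with 20 to 120 N. Pads are 22 mm wide; open, the fingers measure 114 mm over their backs; the gripper's body (76 mm by 85 mm) begins 54 mm behind the grasp point. The pads swing forward as they close: fully open they stand 13 mm farther back than shut.
Start: joints at [1.564, 0.255, 0.108, 0, -1.424, -0.285], TCP at [0.158, 0.527, 0.239] pointing down, gripper open.
Joint ranges: [-2.95, 2.95], [-1.21, 1.97], [-1.09, 1.5], [-2.87, 1.71], [-2.94, -0.07], [-3.05, 3.05]. Speed limits (rad/s): [2.57, 2.57, 3.14, 3.14, 3.14, 3.14].

## Interface

Orientations are given as a unit quaternion [x, y, z, w].
In Python, from workcell import ctrl gives the robot as it stands.
- The arm moves only by the tool drive_tool, never from a script. Its arguments are lists of equal length, an entry for each row: "translation": the shift along the tool's x, y, z in cm, a list of three; "twist": the turn about the tool's z in rad. A call has 1 to 10 rows; each row is the pose to reach, as a shift and turn from the pose commanded when the call began, along the tool's axes at that moment; what a row does not reach only later rows make up. A row lasts 1/8 s, in which the tool goes at most 62.5 mm and 10.7 degrees, less where a joint would pass 70% of its speed; a pose out of reach is approached as far as the arm can. A call with a gripper value outside its range is refused whole. "jaw" is the opening, from 0 (shut) to 1 (fully open), set as the call begins (left out, the last holds). The fingers move at their own pace and stop on an object; "newtons" is the grip in N (left out, the last holds). Time passes only in rows, so rows that repeat a pose let the fingers close. It gives the time, the measured TCP pose, the force, the opening and the grip force at its end, in the units of the state.
- ctrl.sense(): the state, without advancing time (a new reading comes with each control period).
- ctrl.read_camera(name): name is "scene" or "top" or "wrist"; returns (picture, depth): 480x640x3 uint8, red, green, blue; 480x640 float32, m along the optical axis (not along the pixel's ray), 0 where there is no reading.
- ctrl.calibration(name): a dict with "mtx" (3x3 intrinsics, pixels), "rvec" (rotation vector, rad) and "tvec" (3), from world to camera coordinates, as OpenCV has them. Camera axes: x right, y down, z forward; pixel columns grow to the right and rows downward; lengths in m; the calibration is good to about 2 mm. A picture is of the moment at which its call begins: read the wrist's pose just before it. calibration takes no time and is no camera call; for the wrist camera it gives the pose at the moment of the call.
- ctrl.close_job(): hands the job in; it is judged then, once.
The state is a dict: "clock": time; "joint_positions": joint angles; "qvel": joint speeds; "effort": joint torques, N m; "eef_pos": TCP position; "eef_rot": TCP orientation; "force": force on the tool from outside, world axes, zero at the start; "torque": the same for the moment, N m; "grip_width": opening from 0.0 (shut) to 1.0 (fully open); "grasp_force": force on a finger pad.
Only numpy, scipy, OpenCV 4.12 (cv2) and the standard library are available. Lean on these libraries where they do the work, as an engineer would, in place of code of your own. Each camera call takes 0.05 s, during which the arm holds its last target. There are 200 camera calls.

## Task

Get the solvent filtration ready: take the blue, yellow and red filter capsules one by one and push each fully home on the tapered spigot of the stand of its own colour, so that it sits flat on the coloured disc and stays there by itself. Leave the grey used capsule, the bottle and the tissue box where they stand.

Things in the scene. Friction and masses are not known exactly. Their poses are not given: they have to be found in the camera images.
- filter_blue: loose filter capsule with a blue top and a blue band, 40-70 g, standing upright. White round body 66 mm tall: skirt 38 mm across up to 42 mm height, head 44 mm across from 42 to 66 mm (grip it here; its uppermost 10 mm are blue). Its underside has a round bore 25 mm across and 42 mm deep. Origin: centre of the underside, z up the axis.
- filter_yellow: loose filter capsule with a yellow top and a yellow band, 40-70 g, standing upright. White round body 66 mm tall: skirt 38 mm across up to 42 mm height, head 44 mm across from 42 to 66 mm (grip it here; its uppermost 10 mm are yellow). Its underside has a round bore 25 mm across and 42 mm deep. Origin: centre of the underside, z up the axis.
- filter_red: loose filter capsule with a red top and a red band, 40-70 g, standing upright. White round body 66 mm tall: skirt 38 mm across up to 42 mm height, head 44 mm across from 42 to 66 mm (grip it here; its uppermost 10 mm are red). Its underside has a round bore 25 mm across and 42 mm deep. Origin: centre of the underside, z up the axis.
- stand_blue: fixed vacuum stand: steel base 76 mm across with a blue disc, 68 mm across, flat top 22 mm above the bench. On the disc a grey split taper of 4 springy prongs, 40 mm tall, 28 mm across at its foot, 22 at 26 mm height, nose 11. A capsule laid on stops about 10 mm above the disc; a 10-15 N push seats it, held by friction. Small nipple at +x. Origin: centre of underside, z up.
- stand_yellow: fixed vacuum stand: steel base 76 mm across with a yellow disc, 68 mm across, flat top 22 mm above the bench. On the disc a grey split taper of 4 springy prongs, 40 mm tall, 28 mm across at its foot, 22 at 26 mm height, nose 11. A capsule laid on stops about 10 mm above the disc; a 10-15 N push seats it, held by friction. Small nipple at +x. Origin: centre of underside, z up.
- stand_red: fixed vacuum stand: steel base 76 mm across with a red disc, 68 mm across, flat top 22 mm above the bench. On the disc a grey split taper of 4 springy prongs, 40 mm tall, 28 mm across at its foot, 22 at 26 mm height, nose 11. A capsule laid on stops about 10 mm above the disc; a 10-15 N push seats it, held by friction. Small nipple at +x. Origin: centre of underside, z up.
- filter_grey: used filter capsule with a grey top and band, otherwise the same shape and size; stays where it is. Origin: centre of the underside, z up.
- bottle: amber reagent bottle with a black cap, 68 mm across, 150 mm tall, standing on the bench; bystander. Origin: centre of the underside.
- tissues: white and green tissue box 110 x 110 x 80 mm; bystander. Origin: centre of the underside.
Not all that is in view belongs to the job. Leave any green, purple or turquoise look-alike of the filter_blue alone.

How it is judged:
At the end, for the whole second after the job is handed in: Each coloured capsule sits on the spigot of its own colour: centred within 6 mm, its underside no more than 3.5 mm above the disc, upright within 7 degrees, at rest and released; the grey capsule, the bottle and the tissue box are upright and within 25 mm of where they began (horizontal distance between filter_blue and stand_blue below 0.006 m and z of filter_blue in the frame of stand_blue between 0.019 and 0.0255 m and angle between each of filter_blue, filter_yellow, filter_red's own z axis and vertical below 0.13 rad and linear speed of each of filter_blue, filter_yellow, filter_red below 0.02 m/s and horizontal distance between filter_yellow and stand_yellow below 0.006 m and z of filter_yellow in the frame of stand_yellow between 0.019 and 0.0255 m and horizontal distance between filter_red and stand_red below 0.006 m and z of filter_red in the frame of stand_red between 0.019 and 0.0255 m and distance of each of filter_grey, bottle, tissues from where it was at the start of the episode below 0.025 m and angle between each of filter_grey, bottle, tissues's own z axis and vertical below 0.15 rad); the robot touches nothing.
It fails at once if the grey capsule, the bottle or the tissue box is moved more than 25 mm or tipped over (distance of any of filter_grey, bottle, tissues from where it was at the start of the episode above 0.025 m or angle between any of filter_grey, bottle, tissues's own z axis and vertical above 0.5 rad).
It also fails if it takes over 96 s, if anything falls off the work surface, if the arm or the gripper's body presses on something with over 40 N, if the wrist force passes 120 N, or if a joint passes its speed limit or range.

## Working session

There is one attempt and no reset: what is moved stays moved. The work goes in short steps, Python scripts to look and compute and a tool call to move; the robot and the scene stay as the last step left them, time stands still between calls to the robot, and variables do not carry over. Pictures are saved under pics/ and viewed, at most 14 in all, crops included, and the job is handed in when it is done.

Besides the shell and the picture viewer there is one more tool, called in YAML: its name, and indented under it one key for each argument. drive_tool: Moves the arm, as the interface text tells. Its arguments: {"type":"object","properties":{"translation":{"type":"array"},"twist":{"type":"array"},"jaw":{"type":"number"},"newtons":{"type":"number"}},"required":["translation","twist"]}

```bash
mkdir -p pics; ls
python3 - <<'E'
from workcell import ctrl
import cv2
s=ctrl.sense();print(s)
for n in("scene","top"):
    p,d=ctrl.read_camera(n);cv2.imwrite(f"pics/{n}0.png",p[:,:,::-1]);print(n,ctrl.calibration(n))
E
```

```text
pics
{'clock': 0.0, 'joint_positions': array([ 1.56359496e+00,  2.55748592e-01,  1.06977665e-01, -4.61807551e-04,
       -1.42387982e+00, -2.84559111e-01]), 'qvel': array([ 2.26856483e-03, -5.61614952e-04,  2.11643974e-03, -3.68497501e-05,
        7.10770654e-04, -1.21411794e-03]), 'effort': array([ 9.15698474e-04, -3.86621797e+01,  2.37940764e+01,  5.36508054e+00,
       -6.12101183e-03,  7.98946189e-06]), 'eef_pos': array([0.15803238, 0.52630249, 0.23838627]), 'eef_rot': array([ 9.89372939e-01, -1.45396962e-01, -9.80194039e-05,  9.49880120e-04]), 'force': array([ 0.37663685, -0.27562435, -0.13756712]), 'torque': array([-0.04039873,  0.03028283, -0.00010655]), 'grasp_force': 0.0, 'grip_width': 0.9995168536060748}
scene {'mtx': array([[467.14699164,   0.        , 326.42644074],
       [  0.        , 467.14699164, 244.80069544],
       [  0.        ,   0.        ,   1.        ]]), 'rvec': array([ 2.32074683,  0.7144967 , -0.27789026]), 'tvec': array([-0.42708627, -0.19262235,  1.36128795])}
top {'mtx': array([[595.36039631,   0.        , 313.17965355],
       [  0.        , 595.36039631, 239.47339877],
       [  0.        ,   0.        ,   1.        ]]), 'rvec': array([ 2.12373843, -2.15300948,  0.16858508]), 'tvec': array([-0.02693995,  0.53854899,  1.27044343])}
```

View pics/top0.png

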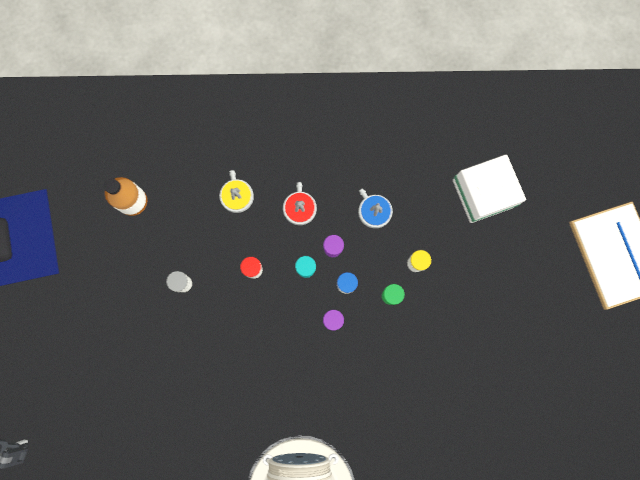

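View pics/scene0.png

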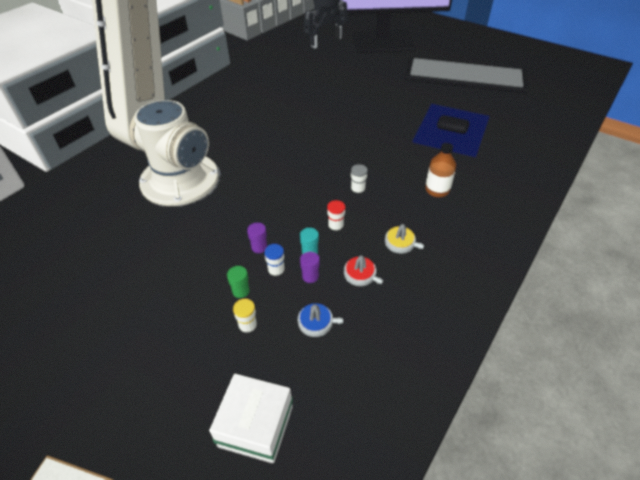

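The top view (up = +x, left = +y) shows the stands at yellow (236,195), red (300,208) and blue (376,211). The capsules are at red (251,267), blue (347,283), yellow (420,260) and grey (178,282). Purple, turquoise and green decoys stand around the blue one.

```bash
cat > h.py <<'E'
import cv2, numpy as np
from workcell import ctrl
def ray(cal,px,z):
    """world point on plane z seen at pixel px"""
    R=cv2.Rodrigues(cal["rvec"])[0]; c=-R.T@cal["tvec"]
    v=R.T@np.append(cv2.undistortPoints(np.array([[px]],float),cal["mtx"],None)[0,0],1)
    return c+v*(z-c[2])/v[2]
HUE={"red":[(0,8),(172,180)],"yellow":[(22,34)],"blue":[(100,118)],"purple":[(130,155)],"turq":[(84,96)],"green":[(50,78)]}
def blobs(p,name,amin=60,sat=110,val=70):
    h=cv2.cvtColor(p,cv2.COLOR_RGB2HSV); m=np.zeros(h.shape[:2],np.uint8)
    for a,b in HUE[name]: m|=cv2.inRange(h,(a,sat,val),(b,255,255))
    cs=cv2.findContours(m,cv2.RETR_EXTERNAL,cv2.CHAIN_APPROX_NONE)[0]
    return [(cv2.contourArea(c),cv2.minEnclosingCircle(cv2.convexHull(c)),c) for c in cs if cv2.contourArea(c)>amin]
E
python3 - <<'E'
from h import *
p,d=ctrl.read_camera("top");cal=ctrl.calibration("top")
R=cv2.Rodrigues(cal["rvec"])[0];f=cal["mtx"][0,0]
for n in HUE:
    for a,((u,v),r),c in blobs(p,n):
        dd=d[int(v),int(u)]
        q=np.append(cv2.undistortPoints(np.array([[[u,v]]]),cal["mtx"],None)[0,0],1)*dd
        w=R.T@(q-cal["tvec"])
        print(n,int(a),np.round([u,v,r],1),"depthpt",w.round(3),"z.066",ray(cal,(u,v),.066)[:2].round(4),"z.022",ray(cal,(u,v),.022)[:2].round(4),"diam mm",round(2*r*dd/f*1000))
E
```

```text
red 313 [250.3 266.6  10.7] depthpt [0.478 0.102 0.063] z.066 [0.4772 0.1017] z.022 [0.4822 0.1064] diam mm 46
red 626 [299.3 207.   14.6] depthpt [ 0.612 -0.004  0.039] z.066 [ 0.6066 -0.005 ] z.022 [ 0.6162 -0.004 ] diam mm 65
yellow 313 [420.6 259.4  10.7] depthpt [ 0.488 -0.266  0.062] z.066 [ 0.4877 -0.265 ] z.022 [ 0.4931 -0.273 ] diam mm 46
yellow 619 [235.6 194.4  14.6] depthpt [0.642 0.137 0.045] z.066 [0.6368 0.1344] z.022 [0.6473 0.1403] diam mm 65
blue 311 [347.1 282.1  10.5] depthpt [ 0.441 -0.106  0.063] z.066 [ 0.441  -0.1056] z.022 [ 0.4448 -0.1081] diam mm 45
blue 88 [628.5 250.   29.9] depthpt [ 0.508 -0.738  0.021] z.066 [ 0.502  -0.7142] z.022 [ 0.5079 -0.7377] diam mm 134
blue 622 [375.4 210.2  14.6] depthpt [ 0.6   -0.172  0.052] z.066 [ 0.5973 -0.171 ] z.022 [ 0.6065 -0.1757] diam mm 65
blue 4086 [ 23.  237.   53.2] depthpt [ 0.56   0.629 -0.002] z.066 [0.5486 0.5952] z.022 [0.5561 0.6169] diam mm 243
purple 318 [333.1 319.7  10.6] depthpt [ 0.362 -0.074  0.06 ] z.066 [ 0.3616 -0.0742] z.022 [ 0.3627 -0.0756] diam mm 45
purple 329 [333.  245.5  11.2] depthpt [ 0.52  -0.077  0.067] z.066 [ 0.5206 -0.077 ] z.022 [ 0.5272 -0.0785] diam mm 49
turq 336 [305.2 266.5  11.1] depthpt [ 0.476 -0.016  0.061] z.066 [ 0.4758 -0.0165] z.022 [ 0.4808 -0.0158] diam mm 48
green 347 [392.8 294.1  11.4] depthpt [ 0.414 -0.202  0.073] z.066 [ 0.414  -0.2025] z.022 [ 0.4169 -0.2083] diam mm 49
```

drive_tool:
  translation:
    - [42.7,31.4,0]
    - [42.7,31.4,0]
    - [42.7,31.4,0]
    - [42.7,31.4,0]
    - [42.7,31.4,0]
    - [42.7,31.4,0]
    - [42.7,31.4,0]
    - [42.7,31.4,0]
    - [42.7,31.4,0]
    - [42.7,31.4,0]
  twist: [-0.292,-0.292,-0.292,-0.292,-0.292,-0.292,-0.292,-0.292,-0.292,-0.292]
  jaw: 1
  newtons: 60

```text
clock: 1.4
eef_pos: [0.4774, 0.1014, 0.2386]
eef_rot: [1.0, -0.002, -0.001, 0.0]
force: [-0.0, 0.6, -0.4]
grip_width: 1.003
grasp_force: 0.0
```

```bash
cat >> h.py <<'E'
def wrist(names,save=None):
    cal=ctrl.calibration("wrist"); p,d=ctrl.read_camera("wrist")
    R=cv2.Rodrigues(cal["rvec"])[0]; print("cam at",(-R.T@cal["tvec"]).round(3),"axis",R[2].round(3),"eef",ctrl.sense()["eef_pos"].round(4))
    if save: cv2.imwrite(save,p[:,:,::-1])
    for n in names:
        for a,((u,v),r),c in blobs(p,n,300):
            print(n,int(a),np.round([u,v,r],1),"z66",ray(cal,(u,v),.066)[:2].round(4),"z22",ray(cal,(u,v),.022)[:2].round(4),
              "bbox",cv2.boundingRect(c), "r66",round(r*np.linalg.norm(ray(cal,(u+1,v),.066)-ray(cal,(u,v),.066)),4),"r22",round(r*np.linalg.norm(ray(cal,(u+1,v),.022)-ray(cal,(u,v),.022)),4))
    return p,d
E
python3 -c "
from h import *
wrist(HUE,'pics/w1.png')"
```

```text
cam at [0.548 0.102 0.373] axis [-0.28   0.001 -0.96 ] eef [0.4769 0.1024 0.2388]
red 1780 [315.2 213.2  24.6] z66 [0.4775 0.1032] z22 [0.4675 0.1034] bbox (291, 190, 49, 48) r66 0.0222 r22 0.0254
red 4478 [429.2  53.5  40.9] z66 [0.6075 0.0116] z22 [ 0.6161 -0.0013] bbox (393, 14, 74, 80) r66 0.0326 r22 0.0373
blue 1770 [535.9 249.7  26. ] z66 [ 0.4418 -0.102 ] z22 [ 0.4267 -0.1312] bbox (511, 228, 51, 46) r66 0.0242 r22 0.0276
blue 3133 [613.   62.5  44.2] z66 [ 0.6003 -0.1365] z22 [ 0.6078 -0.1707] bbox (576, 25, 64, 79) r66 0.0355 r22 0.0406
purple 1884 [481.  313.   36.8] z66 [ 0.3763 -0.0593] z22 [ 0.3518 -0.0824] bbox (450, 283, 65, 60) r66 0.0362 r22 0.0414
purple 3059 [507.1 156.5  39.4] z66 [ 0.5268 -0.0625] z22 [ 0.5238 -0.0861] bbox (468, 136, 79, 52) r66 0.034 r22 0.0388
turq 2448 [438.1 206.9  32.7] z66 [ 0.4828 -0.0072] z22 [ 0.4736 -0.0228] bbox (407, 183, 64, 54) r66 0.0293 r22 0.0335
green 2689 [606.  271.   41.4] z66 [ 0.4202 -0.1721] z22 [ 0.402  -0.2113] bbox (569, 239, 71, 59) r66 0.0392 r22 0.0449
```

View pics/w1.png

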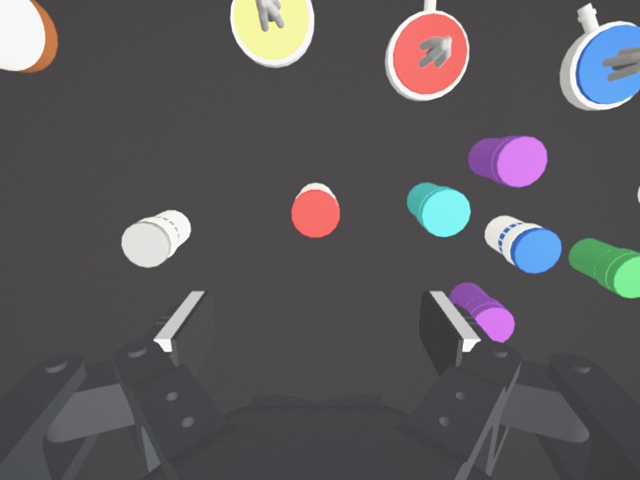

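The wrist view shows the red capsule top at (315,213), which gives (0.4775, 0.103) with a radius of 22 mm, as specified. The red stand is at (429,54). Now I'll descend and grip.

drive_tool:
  translation:
    - [0,-0.1,5]
    - [0,-0.1,10]
    - [0,-0.1,15]
    - [0,-0.1,18]
    - [0,-0.1,19.7]
    - [0,-0.1,19.7]
    - [0,-0.1,19.7]
  twist: [0,0,0,0,0,0,0]

```text
clock: 2.33
eef_pos: [0.4772, 0.105, 0.0432]
eef_rot: [1.0, 0.001, 0.001, -0.0]
force: [0.8, 0.8, 0.8]
grip_width: 0.999
grasp_force: 0.0
```

drive_tool:
  translation:
    - [0,0,0]
    - [0,0,0]
    - [0,0,0]
    - [0,0,0]
    - [0,0,0]
    - [0,0,0]
    - [0,0,0]
    - [0,0,0]
  twist: [0,0,0,0,0,0,0,0]
  jaw: 0
  newtons: 60

```text
clock: 3.32
eef_pos: [0.4773, 0.1042, 0.043]
eef_rot: [1.0, 0.0, 0.001, -0.0]
force: [-1.0, -0.8, 5.0]
grip_width: 0.497
grasp_force: 60.4
```

drive_tool:
  translation:
    - [0,0,-5]
    - [0,0,-10]
    - [0,0,-15]
    - [3,5,-15]
    - [6,10.7,-15]
    - [6,10.7,-15]
    - [6,10.7,-15]
    - [6,10.7,-15]
  twist: [0,0,0,0,0,0,0,0]

```text
clock: 4.32
eef_pos: [0.5364, -0.0018, 0.1922]
eef_rot: [1.0, 0.001, -0.0, -0.0]
force: [-0.8, 0.1, -0.5]
grip_width: 0.5
grasp_force: 61.1
```

```bash
python3 -c "
from h import *
wrist(['red','blue','yellow'],'pics/w2.png')"
```

```text
cam at [ 0.606 -0.001  0.326] axis [-0.279  0.    -0.96 ] eef [ 0.5365 -0.0017  0.1924]
red 10482 [316.7 327.9  60.2] z66 [ 0.448  -0.0014] z22 [ 0.4212 -0.0014] bbox (258, 270, 119, 114) r66 0.0509 r22 0.0595
red 5091 [318.4 119.7  41.7] z66 [ 0.6153 -0.0025] z22 [ 0.6168 -0.0027] bbox (279, 78, 80, 84) r66 0.0296 r22 0.0347
blue 939 [438.5 325.   24.3] z66 [ 0.4508 -0.104 ] z22 [ 0.4245 -0.1214] bbox (415, 309, 48, 33) r66 0.0204 r22 0.0239
blue 5194 [524.  133.5  44.7] z66 [ 0.6059 -0.1502] z22 [ 0.6058 -0.1754] bbox (481, 91, 84, 82) r66 0.0321 r22 0.0375
yellow 1270 [629.5 284.   26.8] z66 [ 0.4885 -0.2555] z22 [ 0.4686 -0.2984] bbox (604, 259, 36, 52) r66 0.0217 r22 0.0254
yellow 5723 [139.1  80.5  47.1] z66 [0.6409 0.1213] z22 [0.6468 0.1421] bbox (98, 36, 86, 88) r66 0.0325 r22 0.038
```

View pics/w2.png

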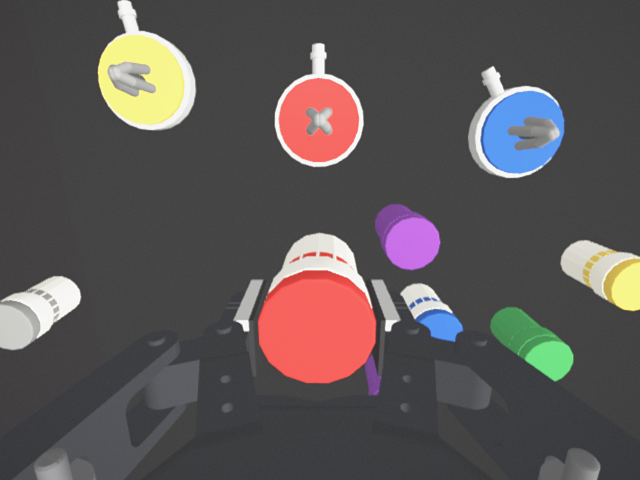

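The red stand is at (318,120), which gives (0.6165, −0.0027) with a radius of 34.7 mm, and the capsule is held square. Next I'll go over the stand and down close to it.

drive_tool:
  translation:
    - [4,0.1,0]
    - [8,0.1,0]
    - [8,0.1,0]
    - [8,0.1,4]
    - [8,0.1,7]
    - [8,0.1,7]
    - [8,0.1,7]
  twist: [0,0,0,0,0,0,0]

```text
clock: 5.25
eef_pos: [0.6175, -0.0034, 0.1242]
eef_rot: [1.0, 0.001, 0.001, 0.0]
force: [-0.3, -0.9, 0.3]
grip_width: 0.499
grasp_force: 61.1
```

drive_tool:
  translation:
    - [-0.1,0,2]
    - [-0.1,0,4]
    - [-0.1,0,4.6]
    - [-0.1,0,5]
    - [-0.1,0,5.3]
    - [-0.1,0,5.6]
    - [-0.1,0,5.9]
    - [-0.1,0,5.9]
    - [-0.1,0,5.9]
  twist: [0,0,0,0,0,0,0,0,0]

```text
clock: 6.38
eef_pos: [0.6171, -0.0026, 0.0657]
eef_rot: [1.0, 0.0, 0.002, -0.001]
force: [-2.9, 5.7, 8.2]
grip_width: 0.498
grasp_force: 62.0
```

Nearly home; push a little further and watch the force.

drive_tool:
  translation:
    - [0,0,0.15]
    - [0,0,0.25]
    - [0,0,0.25]
    - [0,0,0.25]
  twist: [0,0,0,0]

```text
clock: 6.88
eef_pos: [0.6177, -0.0027, 0.065]
eef_rot: [1.0, 0.001, 0.003, -0.001]
force: [-5.0, 5.4, 16.0]
grip_width: 0.497
grasp_force: 62.6
```

drive_tool:
  translation:
    - [0,0,-0.2]
    - [0,0,-0.2]
    - [0,0,-0.2]
    - [0,0,-0.2]
  twist: [0,0,0,0]
  jaw: 1

```text
clock: 7.38
eef_pos: [0.6157, -0.0041, 0.0624]
eef_rot: [1.0, 0.0, -0.0, 0.0]
force: [-0.2, -0.6, 0.7]
grip_width: 1.001
grasp_force: 0.0
```

drive_tool:
  translation:
    - [0,0,-6]
    - [0,0,-12]
    - [-7,0,-14]
    - [-7,0,-14]
    - [-7,0,-14]
    - [-7,0,-14]
  twist: [0,0,0,0,0,0]

```text
clock: 8.12
eef_pos: [0.5463, -0.0038, 0.2019]
eef_rot: [1.0, 0.0, -0.001, 0.0]
force: [0.6, -0.3, -0.7]
grip_width: 0.999
grasp_force: 0.0
```

```bash
cat >> h.py <<'E'
def check(n):
    p,d=wrist([n],f"pics/chk_{n}.png"); cal=ctrl.calibration("wrist"); R=cv2.Rodrigues(cal["rvec"])[0]
    for a,((u,v),r),c in blobs(p,n,300):
        dd=float(np.median(d[int(v)-3:int(v)+4,int(u)-3:int(u)+4]))
        q=np.append(cv2.undistortPoints(np.array([[[u,v]]]),cal["mtx"],None)[0,0],1)*dd
        print("blob",int(a),"depthpt",(R.T@(q-cal["tvec"])).round(4),"z88",ray(cal,(u,v),.088).round(4))
E
python3 -c "
from h import *
check('red')"
```

```text
cam at [ 0.616 -0.003  0.336] axis [-0.28 -0.   -0.96] eef [ 0.5463 -0.0038  0.2017]
red 4644 [315.5 131.8  39.8] z66 [ 0.6168 -0.0025] z22 [ 0.6168 -0.0024] bbox (278, 92, 77, 80) r66 0.0296 r22 0.0344
blob 4644 depthpt [ 0.6167 -0.0026  0.0881] z88 [ 0.6167 -0.0026  0.088 ]
```

View pics/chk_red.png

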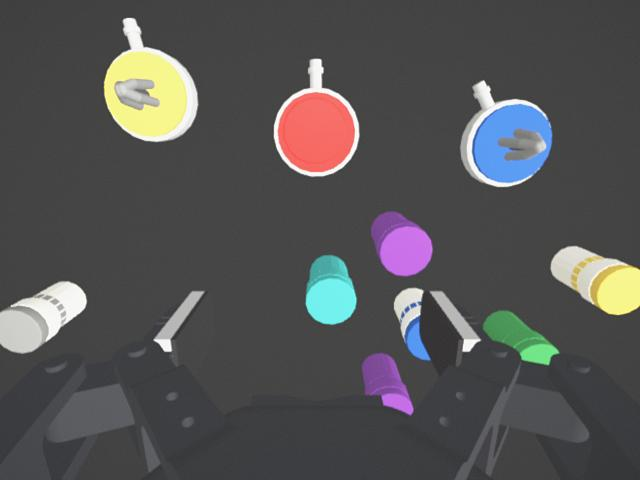

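The red capsule on its stand at (316,132) has its top at z = 0.088 and is centred, so it is seated. Blue is next.

drive_tool:
  translation:
    - [-5,5,0]
    - [-10.5,10.2,0]
    - [-10.5,10.2,0]
    - [-10.5,10.2,0]
    - [-10.5,10.2,0]
  twist: [0,0,0,0,0]

```text
clock: 8.8
eef_pos: [0.4418, -0.1055, 0.2024]
eef_rot: [1.0, 0.0, -0.0, 0.0]
force: [-0.6, -0.1, -0.4]
grip_width: 0.998
grasp_force: 0.0
```

```bash
python3 -c "
from h import *
check('blue')"
```

```text
cam at [ 0.512 -0.105  0.337] axis [-0.28  0.   -0.96] eef [ 0.4419 -0.1053  0.2024]
blue 2199 [316.6 223.9  27.5] z66 [ 0.4415 -0.1049] z22 [ 0.43   -0.1048] bbox (290, 198, 55, 54) r66 0.022 r22 0.0256
blue 3050 [405.1  14.1  43.3] z66 [ 0.5896 -0.1655] z22 [ 0.6022 -0.1753] bbox (363, 0, 84, 56) r66 0.0296 r22 0.0344
blob 2199 depthpt [ 0.4414 -0.1047  0.0657] z88 [ 0.4472 -0.1047  0.088 ]
blob 3050 depthpt [ 0.5962 -0.1703  0.0432] z88 [ 0.5833 -0.1603  0.088 ]
```

drive_tool:
  translation:
    - [0,0,5]
    - [0,0,10]
    - [0,0,14]
    - [0,0,16]
    - [0,0,16]
    - [0,0,16]
  twist: [0,0,0,0,0,0]

```text
clock: 9.6
eef_pos: [0.4421, -0.1055, 0.0435]
eef_rot: [1.0, 0.001, 0.001, 0.0]
force: [0.4, -0.6, -0.2]
grip_width: 1.001
grasp_force: 0.0
```

drive_tool:
  translation:
    - [0,0,0]
    - [0,0,0]
    - [0,0,0]
    - [0,0,0]
    - [0,0,0]
    - [0,0,0]
  twist: [0,0,0,0,0,0]
  jaw: 0
  newtons: 60

```text
clock: 10.35
eef_pos: [0.4414, -0.1058, 0.0436]
eef_rot: [1.0, 0.0, 0.001, 0.0]
force: [-0.3, 1.8, 6.0]
grip_width: 0.499
grasp_force: 60.4
```

drive_tool:
  translation:
    - [0,0,-5]
    - [0,0,-10]
    - [0,0,-15]
    - [5,3.5,-15]
    - [9,7,-15]
    - [9,7,-15]
    - [9,7,-15]
    - [9,7,-15]
  twist: [0,0,0,0,0,0,0,0]

```text
clock: 11.35
eef_pos: [0.5303, -0.1753, 0.1932]
eef_rot: [1.0, 0.0, 0.0, -0.0]
force: [-0.7, 0.4, 0.3]
grip_width: 0.499
grasp_force: 61.1
```

```bash
python3 -c "
from h import *
check('blue')"
```

```text
cam at [ 0.6   -0.175  0.327] axis [-0.279  0.    -0.96 ] eef [ 0.5304 -0.1752  0.1934]
blue 10219 [317.  328.4  59.4] z66 [ 0.441 -0.175] z22 [ 0.4142 -0.1751] bbox (259, 271, 117, 113) r66 0.0504 r22 0.0588
blue 5008 [316.6 124.1  41.4] z66 [ 0.6062 -0.1747] z22 [ 0.6073 -0.1747] bbox (278, 83, 79, 83) r66 0.0296 r22 0.0346
blob 10219 depthpt [ 0.532  -0.1749  0.2155] z88 [ 0.4544 -0.175   0.088 ]
blob 5008 depthpt [ 0.6065 -0.1747  0.0617] z88 [ 0.6058 -0.1747  0.088 ]
```

The blue stand is at (0.607, −0.1747) with a radius of 34.6 mm, and the capsule is held with its top at 0.2155.

drive_tool:
  translation:
    - [4,0,0]
    - [7.6,0,0]
    - [7.6,0,0]
    - [7.6,0,4]
    - [7.6,0,8]
    - [7.6,0,10]
    - [7.6,0,11]
    - [7.6,0,11.4]
    - [7.6,0,11.8]
    - [7.6,0,12.1]
  twist: [0,0,0,0,0,0,0,0,0,0]

```text
clock: 12.65
eef_pos: [0.6075, -0.1759, 0.073]
eef_rot: [1.0, 0.0, 0.001, 0.0]
force: [-0.4, 0.7, 5.5]
grip_width: 0.498
grasp_force: 61.5
```

drive_tool:
  translation:
    - [0,0,0.3]
    - [0,0,0.6]
    - [0,0,0.8]
    - [0,0,0.95]
    - [0,0,0.95]
    - [0,0,0.95]
  twist: [0,0,0,0,0,0]

```text
clock: 13.4
eef_pos: [0.608, -0.1761, 0.0656]
eef_rot: [1.0, 0.001, 0.002, 0.001]
force: [-3.9, 2.3, 14.3]
grip_width: 0.496
grasp_force: 62.5
```

drive_tool:
  translation:
    - [0,0,-0.2]
    - [0,0,-0.2]
    - [0,0,-0.2]
    - [0,0,-0.2]
  twist: [0,0,0,0]
  jaw: 1

```text
clock: 13.9
eef_pos: [0.6067, -0.1758, 0.0639]
eef_rot: [1.0, 0.0, -0.0, -0.0]
force: [-0.5, 0.5, 0.1]
grip_width: 0.997
grasp_force: 0.0
```

drive_tool:
  translation:
    - [0,0,-6]
    - [0,0,-12]
    - [-7,0,-14]
    - [-7,0,-14]
    - [-7,0,-14]
    - [-7,0,-14]
  twist: [0,0,0,0,0,0]

```text
clock: 14.65
eef_pos: [0.5373, -0.1757, 0.2033]
eef_rot: [1.0, 0.0, -0.001, -0.0]
force: [0.4, -0.1, -0.4]
grip_width: 0.998
grasp_force: 0.0
```

```bash
python3 -c "
from h import *
check('blue')"
```

```text
cam at [ 0.607 -0.175  0.337] axis [-0.281  0.001 -0.96 ] eef [ 0.5374 -0.1757  0.2031]
blue 4603 [316.  132.2  39.4] z66 [ 0.6075 -0.1747] z22 [ 0.6075 -0.1746] bbox (279, 93, 76, 79) r66 0.0295 r22 0.0343
blob 4603 depthpt [ 0.6075 -0.1748  0.0875] z88 [ 0.6075 -0.1748  0.088 ]
```

Blue is seated, with its top at 0.0875. Yellow is next.

drive_tool:
  translation:
    - [-2.5,4.5,0]
    - [-4.9,8.9,0]
    - [-4.9,8.9,0]
    - [-4.9,8.9,0]
    - [-4.9,8.9,0]
  twist: [0,0,0,0,0]

```text
clock: 15.32
eef_pos: [0.4886, -0.2642, 0.2038]
eef_rot: [1.0, 0.001, -0.0, -0.0]
force: [0.3, 0.0, 0.1]
grip_width: 1.001
grasp_force: 0.0
```

```bash
python3 -c "
from h import *
check('yellow')"
```

```text
cam at [ 0.559 -0.264  0.338] axis [-0.28  0.   -0.96] eef [ 0.4885 -0.2641  0.2039]
yellow 2205 [317.3 224.5  27.4] z66 [ 0.4873 -0.2641] z22 [ 0.4757 -0.2642] bbox (290, 198, 55, 54) r66 0.0221 r22 0.0257
blob 2205 depthpt [ 0.4873 -0.264   0.0661] z88 [ 0.493 -0.264  0.088]
```

drive_tool:
  translation:
    - [-0.1,0,5]
    - [-0.1,0,10]
    - [-0.1,0,14]
    - [-0.1,0,16.1]
    - [-0.1,0,16.1]
    - [-0.1,0,16.1]
  twist: [0,0,0,0,0,0]

```text
clock: 16.12
eef_pos: [0.488, -0.2648, 0.0445]
eef_rot: [1.0, 0.001, 0.001, 0.0]
force: [-0.3, 0.1, 0.5]
grip_width: 1.0
grasp_force: 0.0
```

drive_tool:
  translation:
    - [0,0,0]
    - [0,0,0]
    - [0,0,0]
    - [0,0,0]
    - [0,0,0]
    - [0,0,0]
  twist: [0,0,0,0,0,0]
  jaw: 0
  newtons: 60

```text
clock: 16.88
eef_pos: [0.4875, -0.265, 0.0443]
eef_rot: [1.0, 0.0, 0.001, 0.0]
force: [-0.9, 1.5, 5.5]
grip_width: 0.496
grasp_force: 60.5
```

drive_tool:
  translation:
    - [0,0,-5]
    - [0,0,-10]
    - [0,0,-15]
    - [2,-5,-15]
    - [4,-10,-15]
    - [6,-15,-15]
    - [8,-20,-15]
    - [8.3,-25,-15]
    - [8.3,-30,-15]
    - [8.3,-35,-15]
  twist: [0,0,0,0,0,0,0,0,0,0]

```text
clock: 18.12
eef_pos: [0.5695, 0.0868, 0.1929]
eef_rot: [1.0, 0.0, -0.0, 0.0]
force: [0.6, 0.3, 0.2]
grip_width: 0.499
grasp_force: 61.0
```

drive_tool:
  translation:
    - [0,-5.5,0]
    - [0,-5.5,0]
    - [0,-5.5,0]
    - [0,-5.5,0]
  twist: [0,0,0,0]

```text
clock: 18.62
eef_pos: [0.5698, 0.1391, 0.1933]
eef_rot: [1.0, -0.001, -0.0, 0.0]
force: [0.7, 0.0, -1.2]
grip_width: 0.501
grasp_force: 61.1
```

```bash
python3 -c "
from h import *
check('yellow')"
```

```text
cam at [0.64  0.139 0.327] axis [-0.279  0.001 -0.96 ] eef [0.5699 0.1391 0.1933]
yellow 10247 [317.  327.   59.2] z66 [0.4816 0.1395] z22 [0.455  0.1395] bbox (259, 269, 117, 114) r66 0.0502 r22 0.0587
yellow 5054 [313.8 122.8  41.5] z66 [0.6466 0.1415] z22 [0.6477 0.1419] bbox (275, 82, 79, 83) r66 0.0297 r22 0.0347
blob 10247 depthpt [0.5716 0.1394 0.2147] z88 [0.4949 0.1395 0.088 ]
blob 5054 depthpt [0.6468 0.1415 0.0615] z88 [0.6461 0.1413 0.088 ]
```

drive_tool:
  translation:
    - [4,-0.2,0]
    - [7.6,-0.2,0]
    - [7.6,-0.2,0]
    - [7.6,-0.2,4]
    - [7.6,-0.2,8]
    - [7.6,-0.2,10]
    - [7.6,-0.2,11]
    - [7.6,-0.2,11.4]
    - [7.6,-0.2,11.8]
    - [7.6,-0.2,12.1]
  twist: [0,0,0,0,0,0,0,0,0,0]

```text
clock: 19.92
eef_pos: [0.6468, 0.1417, 0.0737]
eef_rot: [1.0, 0.0, 0.001, 0.0]
force: [2.5, -3.1, 6.1]
grip_width: 0.499
grasp_force: 61.5
```

drive_tool:
  translation:
    - [0,0,0.3]
    - [0,0,0.6]
    - [0,0,0.8]
    - [0,0,0.95]
    - [0,0,0.95]
    - [0,0,0.95]
  twist: [0,0,0,0,0,0]

```text
clock: 20.68
eef_pos: [0.6476, 0.1417, 0.0662]
eef_rot: [1.0, 0.001, 0.003, 0.0]
force: [0.5, -4.1, 12.2]
grip_width: 0.496
grasp_force: 62.2
```

drive_tool:
  translation:
    - [0,0,0.1]
    - [0,0,0.1]
    - [0,0,-0.2]
    - [0,0,-0.2]
  twist: [0,0,0,0]

```text
clock: 21.18
eef_pos: [0.6472, 0.1417, 0.0664]
eef_rot: [1.0, 0.0, 0.002, 0.0]
force: [2.9, -3.5, 4.9]
grip_width: 0.502
grasp_force: 61.8
```

drive_tool:
  translation:
    - [0,0,0]
    - [0,0,0]
    - [0,0,0]
    - [0,0,0]
  twist: [0,0,0,0]
  jaw: 1

```text
clock: 21.68
eef_pos: [0.6456, 0.1424, 0.0645]
eef_rot: [1.0, 0.0, -0.0, -0.0]
force: [-0.2, -0.2, 0.4]
grip_width: 1.002
grasp_force: 0.0
```

drive_tool:
  translation:
    - [0,0,-6]
    - [0,0,-12]
    - [-7,0,-14]
    - [-15,4,-20]
    - [-15,4,-20]
    - [-15,4,-20]
    - [-15,4,-20]
  twist: [0,0,0,0,0,0,0]

```text
clock: 22.55
eef_pos: [0.4957, 0.1024, 0.2645]
eef_rot: [1.0, 0.0, -0.0, -0.0]
force: [0.0, 0.5, -1.5]
grip_width: 1.003
grasp_force: 0.0
```

```bash
python3 -c "
from h import *
for n in ('yellow','red','blue'): check(n)
p,d=ctrl.read_camera('scene');cv2.imwrite('pics/end.png',p[:,:,::-1])"
```

```text
cam at [0.566 0.103 0.399] axis [-0.28   0.001 -0.96 ] eef [0.4958 0.1024 0.2637]
cam at [0.566 0.103 0.398] axis [-0.281  0.    -0.96 ] eef [0.4959 0.1024 0.2634]
red 4697 [431.1  75.1  46. ] z66 [0.6138 0.0026] z22 [ 0.6202 -0.0107] bbox (389, 37, 84, 79) r66 0.0403 r22 0.0457
blob 4697 depthpt [0.6106 0.0092 0.0878] z88 [0.6106 0.0093 0.088 ]
cam at [0.566 0.103 0.397] axis [-0.282 -0.    -0.96 ] eef [0.496  0.1024 0.2633]
blue 674 [637.   83.   25.1] z66 [ 0.6072 -0.1793] z22 [ 0.6127 -0.2167] bbox (620, 58, 20, 51) r66 0.0221 r22 0.025
blue 1780 [592.   89.   39.8] z66 [ 0.6023 -0.1407] z22 [ 0.6071 -0.1731] bbox (557, 54, 64, 72) r66 0.0352 r22 0.0398
blob 674 depthpt [ 0.6046 -0.161   0.0874] z88 [ 0.6045 -0.1605  0.088 ]
blob 1780 depthpt [ 0.6048 -0.1575  0.0433] z88 [ 0.6    -0.1245  0.088 ]
```

View pics/end.png

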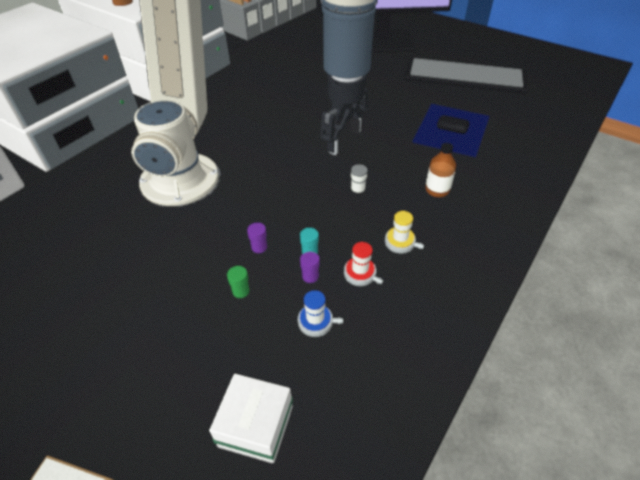

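The scene view shows all three capsules upright on their stands (yellow (402,225), red (361,257), blue (315,307)), with the bystanders where they were. The yellow mask missed the capsule from this view, so I'll measure its height with a looser mask.

```bash
python3 -c "
from h import *
HUE['y2']=[(18,40)]
p,d=ctrl.read_camera('wrist');cal=ctrl.calibration('wrist');R=cv2.Rodrigues(cal['rvec'])[0]
v,u=np.mgrid[0:480,0:640];K=cal['mtx']
P=np.stack([(u-K[0,2])/K[0,0]*d,(v-K[1,2])/K[1,1]*d,d],-1)-cal['tvec'];W=P@R
for n,c in dict(yellow=(.6475,.1418),red=(.6167,-.0026)).items():
    m=(np.hypot(W[...,0]-c[0],W[...,1]-c[1])<.035)&(W[...,2]>.08)&(W[...,2]<.13)
    q=W[m];print(n,m.sum(),np.median(q[:,2]).round(4),(q.min(0)+q.max(0))[:2]/2,np.linalg.lstsq(np.c_[q[:,:2]-c,np.ones(len(q))],q[:,2],rcond=None)[0].round(4) )
"
```

```text
yellow 2682 0.088 [0.64428783 0.14199113] [0.0284 0.0091 0.088 ]
red 2551 0.0881 [ 0.61660594 -0.00146322] [-0.0061 -0.0424  0.0881]
```

```bash
python3 -c "
from workcell import ctrl
print(ctrl.close_job())"
```

```text
the job is handed in; nothing more can be done
None
```

I pushed the blue, yellow and red capsules home on the stands of their own colours, each with its top measured at about 88 mm (fully seated); the grey capsule, bottle and tissue box were left alone, and I handed the job in at about 23 s without seeing the verdict.

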